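Take the play out of a pipette carousel

ROBOT

A 6-joint arm with a two-finger parallel gripper is mounted at the origin on the work surface. World frame = base frame: x ahead of the robot, y to its left, z up, the work surface at z = 0. Lengths are in m, angles in rad, forces in N, time in s.
With the tool pointing down it reaches from about 0.35 to 1 m from the base axis. Payload 7.1 kg.
Tool frame: the origin (TCP) lies midway between the tips of the shut fingers; the grasp point (between the pads) lies 19 mm behind it (robot.pinch_z is the distance from the TCP to the grasp point, in m); z points along the fingers, y is the line along which they close (so a half turn about z gives the same grasp; the last joint's range is limited). The gripper opens to 85 mm and grips with 20 to 120 N. Pads are 22 mm wide; open, the fingers measure 114 mm over their backs; the gripper's body (76 mm by 85 mm) begins 54 mm behind the grasp point. The pads swing forward as they close: fully open they stand 13 mm farther back than shut.
Start: joints at [-1.368, 0.423, 1.63, -0, 1.089, -0.019], TCP at [0.138, -0.61, 0.231] pointing down, gripper open.
Joint ranges: [-3, 3], [-0.9, 2.11], [0.09, 2.58], [-1.31, 4.45], [0.11, 2.69], [-2.54, 2.54]. Speed limits (rad/s): [2.39, 2.39, 3.01, 3.14, 3.14, 3.14].

INTERFACE

Orientations are given as a unit quaternion [w, x, y, z].
In Python, from rig import robot gives the robot as it stands. Calls block until the motion is done:
- robot.movep(position, orientation): joint-space move of the TCP to a pose.
- robot.move_l(position, rate=0.15, attitude=None, threshold=None): straight line of the TCP; attitude=None keeps the orientation; rate is the mean speed in m/s. With threshold (N) it stops when the force on the tool has changed by that much, and returns True; else False.
- robot.move_j(angles): joint-space move.
- robot.grip(opening, effort=None): finger opening in m; effort is the grip in N (None keeps the last); returns when the fingers have stopped.
- robot.wait(seconds).
- robot.inverse_kinematics(position, orientation): joint angles nearest the present ones, or None.
- robot.read_state(): the state.
- robot.grab_frame(name): name is "scene" or "top" or "wrist"; returns the picture (384x512x3 uint8, red, green, blue); there is no depth.
- robot.camera_info(name): a dict with "fx", "fy", "cx", "cy" (pixels), "k1" (the pictures are not rectified: a ray, as slopes to the right and down, at radius r is drawn at 1 + k1 r^2 times it, then the intrinsics apply), "R" (3x3) and "t" (3): a world point X has camera coordinates R X + t. Camera axes: x right, y down, z forward; pixel columns grow to the right and rows downward; lengths in m; the calibration is good to about 2 mm. A picture is of the moment at which its call begins: read the wrist's pose just before it. camera_info takes no time and is no camera call; for the wrist camera it gives the pose at the moment of the call.
A pose or a line that the arm cannot do raises robot.PlanningError and nothing moves.
- robot.close_job(): hands the job in; it is judged then, once.
The state is a dict: "time": time; "qpos": joint angles; "qd": joint speeds; "joint_efforts": joint torques, N m; "position": TCP position; "ee_rot": TCP orientation; "force": force on the tool from outside, world axes, zero at the start; "wrist_torque": the same for the moment, N m; "finger_gap": finger opening in m; "gripper_force": force on a finger pad.
Only numpy, scipy, OpenCV 4.12 (cv2) and the standard library are available. Lean on these libraries where they do the work, as an engineer would, in place of code of your own. Each camera call takes 0.05 s, during which the arm holds its last target. There are 200 camera calls.

TASK

The carrier of the pipette carousel wobbles on its spindle. Feel for the play by rocking it gently: press down on the arm at its left until it stops firmly, then on the one at its right. Turn the black knob clockwise just until the play is gone and the knob sits snug on the carrier, without clamping it hard, then press left and right once more in the same way to prove that it no longer rocks; leave everything else on the bench where it is.

Things in the scene. Friction and masses are not known exactly. Their poses are not given: they have to be found in the camera images.
- stand: Fixed pipette carousel stand: grey round base 200 mm across, 24 mm column; on top, 210 mm above the bench, a flat seat 36 mm across and a 10 mm threaded spindle carry the carrier. Origin: on the bench, on the column's axis; +y is left, -y right
- carrier: White carrier, 0.35 kg, turning freely on the seat: hub 48 mm across, 24 mm high, six flat arms every 60 degrees, one along its +x, any yaw. Arms 26 mm wide, solid to 72 mm from the axis, then forked to 97 mm; tops 13 mm above the hub's underside. Loose, 1 to 2 N at 60 mm out tips it over the seat's rim till it stops firmly; feel it with 4 to 10 N there, never 15 N. Origin: hub underside, on axis
- knob: Black round knob, 40 mm across, 34 mm high; under it a bush 36 mm across, worn to an unknown 2.8-4 mm. Clockwise from above screws both down 8 mm a turn; 1.3 to 3.3 mm lie between bush and hub at first: the play. It turns freely (0.04 N m); past first touch it stiffens by about 0.7 N m per rad: 0.1 to 0.5 rad more is snug, from 0.7 rad it binds. Origin: on the axis, on the knob's lower face
- pipette_1: White pipette with a grey button, 236 mm long, 27 mm thick, lying on the robot's side of the stand; not to be moved. Origin: under its middle, tip along +x
- pipette_2: The same with an orange button, lying to the right; not to be moved
- tip_box: Blue tip box with a pale lid, 122 x 85 x 80 mm, left of the stand; not to be moved. Origin: under its centre
- well_plate: Green well plate, 128 x 86 x 14 mm, right of the stand; not to be moved. Origin: under its centre
- tube_holder: Clear tube with a white cap in a small white foot, 45 mm square, 116 mm high, beyond the stand on the left; not to be moved. Origin: under its centre
- suture_pad: Skin-coloured suture practice pad, 150 x 110 x 10 mm, near the robot on the right; not to be moved. Origin: under its centre
There are look-alikes about, which are no part of the job. Leave any pink or yellow look-alike of the carrier alone.

How it is judged:
By the outcome, as a careful person would: the job done as asked, in the order asked, and still so for the second after the job is handed in, with the robot touching nothing.
It also fails if it takes over 67 s, if anything falls off the work surface, if the arm or the gripper's body presses on something with over 40 N, if the wrist force passes 120 N, or if a joint passes its speed limit or range.

## Working session

There is one attempt and no reset: what is moved stays moved. The work goes in short steps, each a Python script; the robot and the scene stay as the last script left them, time stands still between calls to the robot, and variables do not carry over. Pictures are saved under pics/ and viewed, at most 10 in all, crops included, and the job is handed in when it is done.

```bash
mkdir -p pics; ls
python3 - <<'E'
from rig import robot
import cv2,numpy as np
a=robot.grab_frame("scene");b=robot.grab_frame("top")
cv2.imwrite("pics/scene.png",a[:,:,::-1]);cv2.imwrite("pics/top.png",b[:,:,::-1])
for n in("scene","top","wrist"):print(n,robot.camera_info(n))
print(robot.read_state(),robot.pinch_z)
E
```

```text
pics
scene {'fx': 353.41105430979997, 'fy': 353.41105430979997, 'cx': 261.5292173470429, 'cy': 191.1317519673607, 'k1': -0.11110479627906583, 'R': array([[-0.42700494,  0.90422864,  0.00611195],
       [ 0.69847874,  0.334121  , -0.63284327],
       [-0.57427714, -0.26595813, -0.7742558 ]]), 't': array([ 0.24865174, -0.25139881,  1.33925576])}
top {'fx': 410.44964920741313, 'fy': 410.44964920741313, 'cx': 253.86533081608775, 'cy': 187.6662530009116, 'k1': -0.08433767734414743, 'R': array([[-0.01411323, -0.99974384, -0.01769374],
       [-0.98077821,  0.01728531, -0.19435876],
       [ 0.19461482,  0.01461061, -0.98077092]]), 't': array([0.01372758, 0.51933386, 1.09950411])}
wrist {'fx': 271.91744062884874, 'fy': 271.91744062884874, 'cx': 253.7110659637472, 'cy': 189.9289349700632, 'k1': -0.02415979572858096, 'R': array([[ 2.20165422e-01, -9.75462206e-01, -8.19107358e-04],
       [-9.39283196e-01, -2.12226108e-01,  2.69642648e-01],
       [-2.63200048e-01, -5.85966137e-02, -9.62960109e-01]]), 't': array([-0.62589926, -0.03555943,  0.37970258])}
{'time': 0.1, 'qpos': array([-1.36801838e+00,  4.23753496e-01,  1.63060348e+00, -1.85837496e-05,
        1.08862411e+00, -1.90098889e-02]), 'qd': array([-2.34830218e-03, -7.26492855e-04, -2.24483041e-03, -7.56919785e-05,
        2.16976160e-04,  3.25883788e-04]), 'joint_efforts': array([-2.93222192e-04, -5.58427584e+01, -2.82445049e+01,  4.19693140e-05,
        2.94969410e-03,  1.94459795e-05]), 'position': array([ 0.13739827, -0.60920289,  0.23063422]), 'ee_rot': array([-6.90532555e-04,  9.93856851e-01,  1.10671033e-01, -7.18924523e-05]), 'force': array([ 0.26518308,  0.30150593, -0.03346745]), 'wrist_torque': array([ 0.06113296, -0.06030082,  0.0174652 ]), 'gripper_force': 0.0, 'finger_gap': 0.0857163621304767} 0.0187
```

View pics/scene.png

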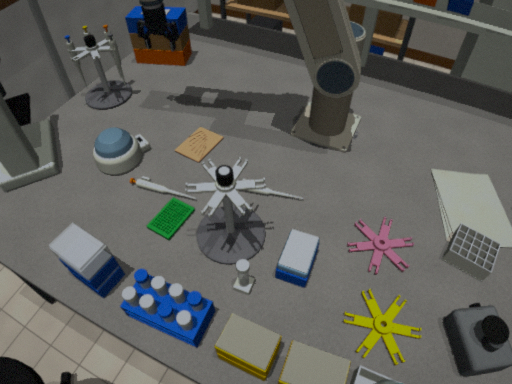

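View pics/top.png

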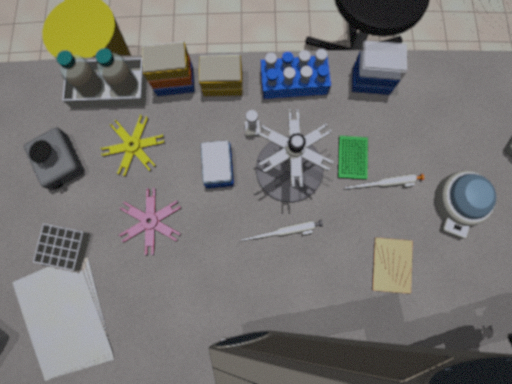

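```bash
cat > h.py <<'E'
from rig import robot
import cv2,numpy as np
from scipy.spatial.transform import Rotation as Ro
def cast(ci,uv,z):
    uv=np.atleast_2d(np.array(uv,float)); d=np.c_[(uv[:,0]-ci['cx'])/ci['fx'],(uv[:,1]-ci['cy'])/ci['fy']]
    s=d.copy()
    for _ in range(20): s=d/(1+ci['k1']*(s**2).sum(1,keepdims=True))
    C=-ci['R'].T@ci['t']; r=np.c_[s,np.ones(len(s))]@ci['R']
    return C+r*((z-C[2])/r[:,2])[:,None]
def quat(yaw):  # tool down, tool y axis at world angle yaw (mod pi)
    # Rx(pi) has tool y=-Y ; Rz(a)*Rx(pi)
    q=(Ro.from_euler('z',yaw-np.pi/2)*Ro.from_euler('x',np.pi)).as_quat()
    return np.array([q[3],q[0],q[1],q[2]])
E
python3 - <<'E'
from h import *
ci=robot.camera_info("top");p=cast(ci,[297,141],.272)[0];print(p, cast(robot.camera_info("scene"),[225,170],.272)[0])
s=robot.read_state();w=robot.camera_info("wrist");C=-w['R'].T@w['t']
q=s['ee_rot'];T=Ro.from_quat([q[1],q[2],q[3],q[0]]).as_matrix()
print("cam in tool",T.T@(C-s['position']),"axis",T.T@w['R'][2])
robot.move_l(s['position']+[0,0,.17],rate=.3)
for yaw in(np.pi/2,-np.pi/2,0,np.pi): print(yaw,robot.inverse_kinematics([p[0],p[1],.4],quat(yaw)))
print(robot.read_state()['time'])
E
```

```text
[ 0.58362413 -0.09884702  0.272     ] [ 0.58193184 -0.09589974  0.272     ]
cam in tool [ 0.06824206  0.00148858 -0.1440814 ] axis [-2.69652455e-01  5.98897123e-04  9.62957525e-01]
1.5707963267948966 [-1.87880351e-01  2.28433782e-01  1.51548943e+00 -4.44089210e-16
  1.39766944e+00  1.38291598e+00]
-1.5707963267948966 [-0.18788035  0.22843378  1.51548943  0.          1.39766944 -1.75867668]
0 None
3.141592653589793 [-0.18788035  0.22843378  1.51548943  0.          1.39766944 -0.18788035]
0.8167
```

Run:
```python
from h import *
robot.movep([.58,-.097,.40],quat(np.pi))
robot.grip(0.0,30)
w=robot.camera_info("wrist");a=robot.grab_frame("wrist")
cv2.imwrite("pics/w1.png",a[:,:,::-1]);np.savez("w1.npz",**w)
print(robot.read_state()['time'],robot.read_state()['position'])
```

```text
4.0417 [ 0.58001437 -0.09695141  0.39999767]
```

View pics/w1.png

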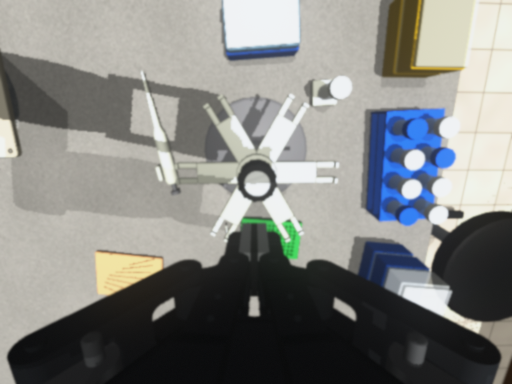

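Run:
```python
from h import *
a=cv2.imread("pics/w1.png");w=dict(np.load("w1.npz"))
m=(a.max(2)>110).astype(np.uint8)[150:210,228:288]
n,l,st,ce=cv2.connectedComponentsWithStats(m);k=l[30,30]
c=ce[k]+[228,150];print("disc",c,st[k],"->",cast(w,c,.272))
d=(a.max(2)<70).astype(np.uint8)[150:207,228:288]
n,l,st,ce=cv2.connectedComponentsWithStats(d);k=1+np.argmax(st[1:,4]);print("dark",st[k]+[228,150,0,0,0])
P=cast(w,[[338,172],[298,100],[216,100],[178,171],[220,236],[294,236]],.223)
print("mids",(P[:3]+P[3:])/2)
c=P.mean(0);print(np.c_[P[:,:2],np.degrees(np.arctan2(*(P-c)[:,1::-1].T)),np.linalg.norm((P-c)[:,:2],axis=1)])
```

```text
disc [256.81382979 183.51595745] [ 16  21  27  26 564] -> [[ 0.58351168 -0.09961439  0.272     ]]
dark [239 161  36  40 431]
mids [[ 0.58553729 -0.09714452  0.223     ]
 [ 0.58350006 -0.09850062  0.223     ]
 [ 0.58504662 -0.0985098   0.223     ]]
[[ 6.82034753e-01 -9.77260797e-02  1.91634117e-01  9.73406423e-02]
 [ 6.30135086e-01 -1.50773229e-02  6.12929270e+01  9.46021753e-02]
 [ 5.37831123e-01 -1.51173895e-02  1.19469420e+02  9.52590262e-02]
 [ 4.89039822e-01 -9.65629642e-02  1.79108373e+02  9.56664168e-02]
 [ 5.36865027e-01 -1.81923920e-01 -1.19694706e+02  9.65517017e-02]
 [ 6.32262120e-01 -1.81902219e-01 -6.04342558e+01  9.64032248e-02]]
```

```bash
cat >> h.py <<'E'
AX=np.array([.584,-.099])
def press(deg,r=.062,thr=5.,top=.231):
    a=np.radians(deg); x,y=AX+r*np.array([np.cos(a),np.sin(a)])
    robot.move_l([x,y,top],rate=.12)
    robot.wait(.2); f0=robot.read_state()['force']
    hit=robot.move_l([x,y,.207],rate=.008,threshold=thr)
    s=robot.read_state(); robot.wait(.3); s2=robot.read_state()
    print(deg,hit,"z",s['position'].round(5),s2['position'][2].round(5),"dF",(s['force']-f0).round(2),(s2['force']-f0).round(2),"t",s2['time'])
    robot.move_l([x,y,top],rate=.04)
E
python3 - <<'E'
from h import *
a=np.radians(60);x,y=AX+.062*np.array([np.cos(a),np.sin(a)])
robot.movep([x,y,.30],quat(np.radians(150)))
press(60)
robot.move_l([x,y,.30],rate=.15)
print(robot.read_state()['force'],robot.read_state()['time'])
E
```

```text
60 True z [ 0.61559 -0.04504  0.22065] 0.22057 dF [0.24 0.01 3.82] [0.84 0.25 4.84] t 7.4333
[ 0.34826969  0.68802013 -1.24624888] 8.4667
```

Run:
```python
from h import *
press(60,thr=6.5,top=.229)
p=robot.read_state()['position'];robot.move_l([p[0],p[1],.30],rate=.15)
a=np.radians(-120);x,y=AX+.062*np.array([np.cos(a),np.sin(a)])
robot.move_l([x,y,.30],rate=.2)
press(-120,thr=6.5,top=.229)
p=robot.read_state()['position'];robot.move_l([p[0],p[1],.31],rate=.15)
robot.grip(.07)
# go above knob with j6 near -2.4
print(robot.read_state()['time'])
j=robot.inverse_kinematics([*AX,.33],quat(np.pi+2.2));print(j)
```

```text
60 True z [ 0.61565 -0.04505  0.22058] 0.22063 dF [-1.25 -0.39  4.85] [-0.33 -0.47  5.16] t 11.0583
-120 True z [ 0.55319 -0.15315  0.22035] 0.22037 dF [-0.55 -0.57  4.97] [-0.17  0.45  5.53] t 15.4167
17.1583
[-0.18801558  0.27819235  1.60516632  0.          1.25823398 -2.38801558]
```

```bash
cat >> h.py <<'E'
def avg(n=6):
    F=[];M=[]
    for _ in range(n):
        s=robot.read_state();F.append(s['force']);M.append(s['wrist_torque']);robot.wait(.02)
    return np.mean(F,0),np.mean(M,0),np.std(M,0)[2]
Y0=np.pi+2.2
def turn(th,z0=.239): robot.movep([*AX,z0-.008*th/(2*np.pi)],quat(Y0-th))
E
python3 - <<'E'
from h import *
robot.move_j(robot.inverse_kinematics([*AX,.33],quat(Y0)))
robot.move_l([*AX,.239],rate=.12,threshold=8)
robot.wait(.2);f0,m0,sd=avg();print("pre",f0,m0,sd,robot.read_state()['position'],robot.read_state()['time'])
robot.grip(.03,30);robot.wait(.2)
f,m,sd=avg();s=robot.read_state();print("grip",f-f0,m-m0,sd,s['finger_gap'],s['gripper_force'],s['time'],s['qpos'][5])
np.savez("b.npz",f0=f0,m0=m0)
a=robot.grab_frame("wrist");cv2.imwrite("pics/w2.png",a[:,:,::-1])
E
```

```text
pre [ 0.39087877  0.30086036 -0.06585425] [-0.01386656 -0.00359862  0.02463961] 0.022965553514785485 [ 0.58424462 -0.09904828  0.23957713] 20.6
grip [-7.81826805  7.90592649  9.92059825] [ 1.41294596  1.21299486 -0.06121373] 0.01524411347850129 0.03903782431779303 29.46046382188797 21.275 -2.3879848625974973
```

View pics/w2.png

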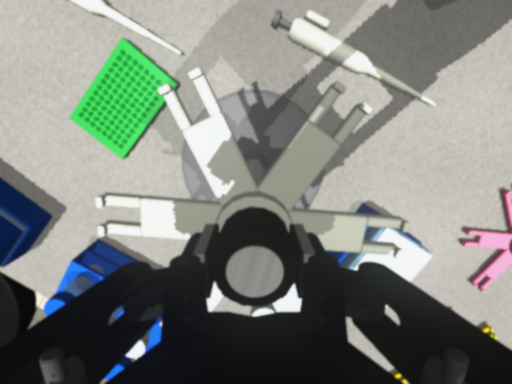

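Run:
```python
from h import *
b=np.load("b.npz")
q=robot.read_state();print(q['position'])
for d in ([-.0003,.0004,.0005],[-.0006,.0008,.001]):
    robot.move_l([AX[0]+d[0],AX[1]+d[1],.239+d[2]],rate=.01)
    robot.wait(.1);f,m,sd=avg();s=robot.read_state();print(d,s['position'],(f-b['f0']).round(2),(m-b['m0']).round(3),s['time'])
```

```text
[ 0.58267512 -0.09714789  0.23969328]
[-0.0003, 0.0004, 0.0005] [ 0.58266918 -0.09717486  0.23981446] [-5.16  6.28  6.32] [ 1.109  0.849 -0.043] 21.775
[-0.0006, 0.0008, 0.001] [ 0.58262965 -0.09713726  0.23987519] [-3.9   5.29  2.95] [ 0.975  0.547 -0.052] 22.225
```

```bash
sed -i 's/^AX=.*/AX=np.array([.5827,-.0972])/; s/z0=.239)/z0=.2403)/' h.py
python3 - <<'E'
from h import *
b=np.load("b.npz")
for th in (0,.3,.6,.9):
    turn(th);robot.wait(.08);f,m,sd=avg(4);s=robot.read_state();print(th,(s['position']-[*AX,.2403-.008*th/2/np.pi]).round(5),(f-b['f0']).round(2),(m-b['m0']).round(3),s['finger_gap'].round(4),s['qpos'][5].round(3),s['time'].round(2))
E
```

```text
Traceback (most recent call last):
AttributeError: 'float' object has no attribute 'round'
```

Run:
```python
from h import *
b=np.load("b.npz")
for th in (0.,.3,.6,.9):
    turn(th);robot.wait(.08);f,m,sd=avg(4);s=robot.read_state();print(th,(s['position']-[*AX,.2403-.008*th/2/np.pi]).round(5),(f-b['f0']).round(2),(m-b['m0']).round(3),s['finger_gap'],s['qpos'][5],s['time'])
```

```text
0.0 [-0.00013  0.00012 -0.00024] [ 0.2   2.26 -5.27] [ 0.52  -0.066 -0.04 ] 0.039060252033819014 -2.385429523917525 23.025
0.3 [-0.00021  0.00024 -0.00024] [ 0.06  3.94 -6.32] [ 0.811 -0.021  0.002] 0.03936189127508836 -2.087885581038376 23.5667
0.6 [-0.00023  0.00038 -0.00024] [-0.65  4.97 -6.19] [ 0.991 -0.022 -0.042] 0.039085849968932676 -1.7869145640811617 24.1083
0.9 [-0.00019  0.00051 -0.00025] [-0.31  5.3  -6.09] [ 1.056 -0.072 -0.06 ] 0.0390263997943817 -1.4869110382404453 24.65
```

```bash
sed -i 's/^AX=.*/AX=np.array([.5826,-.0967])/; s/z0=.2403)/z0=.2399)/' h.py
python3 - <<'E'
from h import *
b=np.load("b.npz");T=[]
for th in np.arange(.9,3.25,.1):
    turn(th);robot.wait(.06);f,m,sd=avg(5);s=robot.read_state();t=(m-b['m0'])[2];T.append(t)
    print(round(th,2),(f-b['f0']).round(1),"Mz",round(t,3),"e6",round(s['joint_efforts'][5],3),"q6",round(s['qpos'][5]+2.388,3),"t",s['time'])
    if len(T)>2 and abs(t-np.median(T[:5]))>.19: break
E
```

```text
0.9 [-1.2  4.3 -4. ] Mz -0.022 e6 0.015 q6 0.903 t 25.0417
1.0 [-1.5  4.7 -3.7] Mz -0.052 e6 -0.03 q6 1.001 t 25.4333
1.1 [-1.1  4.7 -3.6] Mz -0.069 e6 -0.031 q6 1.101 t 25.825
1.2 [-1.4  5.3 -3.4] Mz -0.055 e6 -0.031 q6 1.201 t 26.2167
1.3 [-0.8  5.1 -3.5] Mz -0.056 e6 -0.032 q6 1.301 t 26.6083
1.4 [-1.1  5.8 -3.5] Mz -0.06 e6 -0.053 q6 1.401 t 27.0
1.5 [-1.4  5.8 -2.4] Mz -0.139 e6 -0.116 q6 1.501 t 27.3917
1.6 [-1.1  5.6 -2.2] Mz -0.169 e6 -0.154 q6 1.601 t 27.7833
1.7 [-1.4  6.2 -1.9] Mz -0.086 e6 -0.078 q6 1.701 t 28.175
1.8 [-1.4  6.3 -0.9] Mz -0.042 e6 -0.002 q6 1.801 t 28.5667
1.9 [-1.8  6.6 -0.3] Mz -0.062 e6 -0.037 q6 1.901 t 28.9583
2.0 [-2.   6.5  0.3] Mz 0.12 e6 0.145 q6 2.001 t 29.35
2.1 [-2.   6.3  1.5] Mz 0.248 e6 0.26 q6 2.1 t 29.7417
```

Run:
```python
from h import *
a=robot.grab_frame("wrist");cv2.imwrite("pics/w3.png",a[:,:,::-1])
s=robot.read_state();print(s['finger_gap'],s['gripper_force'],s['position'])
a=robot.grab_frame("scene")
cv2.imwrite("pics/s3.png",cv2.resize(a[120:260,160:300,::-1],None,fx=4,fy=4,interpolation=3))
```

```text
0.03887171989711585 31.723719835281372 [ 0.58304246 -0.09634559  0.23812964]
```

View pics/w3.png

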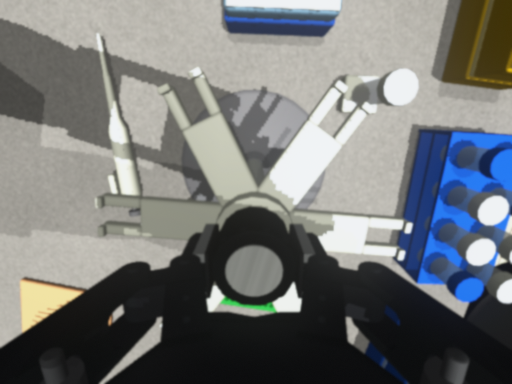

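View pics/s3.png

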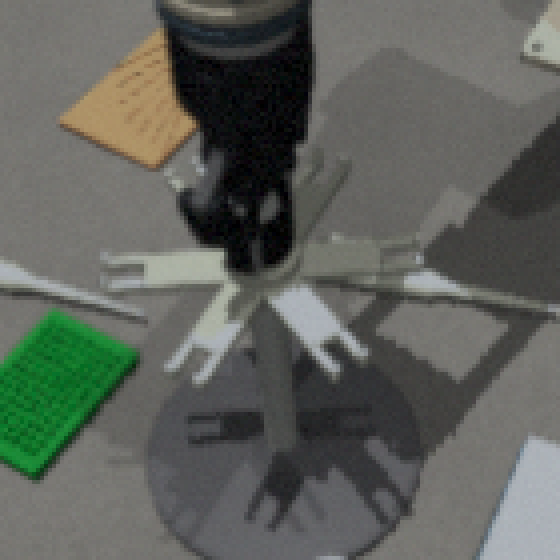

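Run:
```python
from h import *
b=np.load("b.npz")
def rep(th):
    s0=robot.read_state();robot.wait(.06);f,m,sd=avg(3);s=robot.read_state()
    print(round(th,3),"z",s['position'][2].round(5),"F",(f-b['f0']).round(1),"Mz now",round((s0['wrist_torque']-b['m0'])[2],3),"avg",round((m-b['m0'])[2],3),"e6",round(s['joint_efforts'][5],3),"q6",round(s['qpos'][5]+2.388,4),"t",s['time'])
    return s['joint_efforts'][5]
rep(2.1)
robot.grip(.03,60);rep(2.1)
for th in (2.12,2.14,2.16):
    turn(th,.2399)
    if rep(th)>.33: break
```

```text
2.1 z 0.2382 F [-1.4  6.6  1.1] Mz now 0.221 avg 0.192 e6 0.259 q6 2.1003 t 29.95
2.1 z 0.23828 F [-2.4  6.6  2.1] Mz now 0.273 avg 0.245 e6 0.282 q6 2.1003 t 30.275
2.12 z 0.23829 F [-2.2  6.5  1.9] Mz now 0.35 avg 0.377 e6 0.399 q6 2.1201 t 30.6333
```

Run:
```python
from h import *
def rep(th):
    robot.wait(.06);f,m,sd=avg(3);s=robot.read_state()
    print(round(th,3),"P",s['position'].round(5),"F",f.round(1),"Mz",round(m[2],3),"e6",round(s['joint_efforts'][5],3),"q6",round(s['qpos'][5]+2.388,4),"gap",round(s['finger_gap'],4),"t",s['time'])
    return s['joint_efforts'][5]
p=robot.read_state()['position'];x,y=p[:2]
z=.2378
def tt(th): robot.movep([x,y,z],quat(Y0-th))
robot.grip(.055);rep(-1)
tt(2.12);rep(2.12)
robot.grip(.03,60);rep(2.12)
for i in range(1,7):
    th=2.12+.02*i; tt(th)
    if rep(th)>.36: break
np.save("xy.npy",[x,y,z,th])
```

```text
-1 P [ 0.58286 -0.09714  0.23748] F [-0.3  0.2  0.2] Mz -0.032 e6 -0.009 q6 2.1229 gap 0.0549 t 31.05
2.12 P [ 0.58313 -0.09634  0.23779] F [-0.1 -0.1 -0.1] Mz -0.004 e6 -0.001 q6 2.1241 gap 0.0549 t 31.4083
2.12 P [ 0.58307 -0.09634  0.23805] F [-2.2 -0.3  4.1] Mz -0.013 e6 0.002 q6 2.1242 gap 0.0385 t 31.8
2.14 P [ 0.58306 -0.09631  0.23806] F [-2.6  0.   5.3] Mz 0.447 e6 0.439 q6 2.1433 gap 0.0384 t 32.1583
```

```bash
cat >> h.py <<'E'
def tt(th):
    x,y,z,_=np.load("xy.npy"); robot.movep([x,y,z+.008*(2.14-th)/2/np.pi],quat(Y0-th))
def rep(th):
    s0=robot.read_state();robot.wait(.06);f,m,sd=avg(3);s=robot.read_state()
    print(round(th,3),"z",s['position'][2].round(5),"F",f.round(1),"Mz",round(m[2],3),"e6",round(s0['joint_efforts'][5],3),round(s['joint_efforts'][5],3),"q6",round(s['qpos'][5]+2.388,4),"t",s['time'])
    return s['joint_efforts'][5]
E
python3 - <<'E'
from h import *
rep(2.14)
for th in (2.12,2.10,2.08,2.06,2.04): tt(th); rep(th)
E
```

```text
2.14 z 0.23805 F [-2.2  0.1  5.4] Mz 0.441 e6 0.439 0.437 q6 2.1433 t 32.2667
2.12 z 0.23807 F [-2.6  0.1  5.4] Mz 0.04 e6 -0.007 0.035 q6 2.124 t 32.625
2.1 z 0.23806 F [-2.6  0.6  5.3] Mz -0.098 e6 -0.137 -0.099 q6 2.1041 t 32.9833
2.08 z 0.23807 F [-2.6  0.5  4.7] Mz -0.239 e6 -0.262 -0.223 q6 2.0844 t 33.3417
2.06 z 0.23804 F [-2.5  0.   5.4] Mz -0.38 e6 -0.41 -0.371 q6 2.0644 t 33.7
2.04 z 0.23807 F [-2.6  0.1  5.3] Mz -0.175 e6 -0.246 -0.208 q6 2.0441 t 34.0583
```

Run:
```python
from h import *
for th in (2.02,2.0,1.98,1.96): tt(th); rep(th)
```

```text
2.02 z 0.23808 F [-2.7  0.4  5.4] Mz -0.111 e6 -0.142 -0.104 q6 2.0239 t 34.4167
2.0 z 0.23807 F [-2.4 -0.1  5.5] Mz -0.25 e6 -0.326 -0.285 q6 2.0043 t 34.775
1.98 z 0.23804 F [-2.4  0.9  5.5] Mz -0.234 e6 -0.258 -0.22 q6 1.984 t 35.1333
1.96 z 0.23806 F [-3.2  0.2  5.2] Mz -0.186 e6 -0.223 -0.184 q6 1.9639 t 35.4917
```

Run:
```python
from h import *
for th in (1.98,2.0,2.02,2.04):
    tt(th); 
    if rep(th)>.3: break
```

```text
1.98 z 0.23804 F [-3.4  0.5  4.8] Mz 0.225 e6 0.261 0.219 q6 1.9833 t 35.85
2.0 z 0.23806 F [-3.5 -0.   5.5] Mz 0.403 e6 0.464 0.424 q6 2.0029 t 36.2083
```

Run:
```python
from h import *
cv2.imwrite("pics/w4.png",robot.grab_frame("wrist")[:,:,::-1])
for n in("w2","w3","w4"):
    g=cv2.imread(f"pics/{n}.png").max(2).astype(float)[235:310,215:295]
    m=(g>60).astype(np.uint8);k,l,st,ce=cv2.connectedComponentsWithStats(m);i=l[36,39]
    lv=np.median(g[l==i]);W=np.clip((g-30)/(lv-30),0,1)*(cv2.dilate((l==i).astype(np.uint8),np.ones((5,5)))>0)
    ys,xs=np.mgrid[235:310,215:295];print(n,lv,st[i],"area",W.sum().round(1),"c",((W*xs).sum()/W.sum()).round(2),((W*ys).sum()/W.sum()).round(2))
    # knob outline (far end, top) dark -> light edge column profile
```

```text
w2 140.0 [  10   10   59   53 2460] area 2339.3 c 254.33 271.39
w3 132.0 [  10   10   59   52 2429] area 2319.0 c 253.71 270.58
w4 132.0 [  10   10   58   53 2425] area 2320.1 c 253.66 270.84
```

Run:
```python
from h import *
for th in (1.92,1.86,1.84,1.855,1.87,1.885,1.90):
    tt(th)
    if rep(th)>.3: break
```

```text
1.92 z 0.23807 F [-3.5  0.   5.1] Mz 0.128 e6 -0.11 0.139 q6 1.9261 t 36.6167
1.86 z 0.2381 F [-3.6 -0.4  4.7] Mz -0.05 e6 -0.205 -0.054 q6 1.8662 t 36.975
1.84 z 0.23808 F [-3.7  0.1  3.4] Mz -0.221 e6 -0.25 -0.214 q6 1.8449 t 37.3333
1.855 z 0.23808 F [-4.7 -0.4  4.6] Mz 0.07 e6 0.119 0.07 q6 1.8591 t 37.6917
1.87 z 0.23809 F [-4.8  0.   4.4] Mz 0.27 e6 0.308 0.26 q6 1.874 t 38.05
1.885 z 0.23806 F [-5.  -0.5  4. ] Mz 0.264 e6 0.283 0.254 q6 1.8891 t 38.4083
1.9 z 0.23808 F [-5.1 -0.5  4.9] Mz 0.395 e6 0.424 0.396 q6 1.9038 t 38.7667
```

Run:
```python
from h import *
for th in (1.76,1.66,1.64,1.655,1.67,1.685,1.70):
    tt(th)
    if rep(th)>.3: break
```

```text
1.76 z 0.23809 F [-5.3 -0.8  2.9] Mz 0.29 e6 -0.119 0.32 q6 1.7671 t 39.1333
```

Run:
```python
from h import *
for th in (1.70,1.66,1.64,1.655,1.67,1.685,1.70):
    tt(th);r=rep(th)
    if r>.33 and th!=1.7: break
```

```text
1.7 z 0.23812 F [-4.9 -0.4  1.8] Mz 0.043 e6 -0.097 0.07 q6 1.7068 t 39.4917
1.66 z 0.23816 F [-4.7 -1.   0.2] Mz -0.015 e6 -0.103 -0.005 q6 1.6662 t 39.85
1.64 z 0.23813 F [-5.1 -0.6 -0.5] Mz -0.075 e6 -0.132 -0.092 q6 1.6458 t 40.2083
1.655 z 0.23813 F [-4.8 -1.2 -0.2] Mz 0.129 e6 0.166 0.131 q6 1.6601 t 40.5667
1.67 z 0.23814 F [-4.5 -1.   0. ] Mz 0.152 e6 0.158 0.13 q6 1.6751 t 40.925
1.685 z 0.23813 F [-5.  -1.2  0.4] Mz 0.144 e6 0.178 0.149 q6 1.6901 t 41.2833
1.7 z 0.23812 F [-4.8 -1.   0.1] Mz 0.137 e6 0.175 0.147 q6 1.7051 t 41.6417
```

Run:
```python
from h import *
for th in (1.72,1.74,1.76,1.78):
    tt(th)
    if rep(th)>.23: break
s=robot.read_state()
robot.grip(.07)
p=robot.read_state()['position'];robot.move_l([*p[:2],.40],rate=.2)
robot.movep([.58,-.097,.40],quat(np.pi))
w=robot.camera_info("wrist");cv2.imwrite("pics/w5.png",robot.grab_frame("wrist")[:,:,::-1]);np.savez("w5.npz",**w)
robot.grip(0.,30);print(robot.read_state()['time'])
```

```text
1.72 z 0.23812 F [-5.  -1.6 -0.1] Mz 0.174 e6 0.241 0.202 q6 1.725 t 42.0
1.74 z 0.23813 F [-5.1 -1.1  0.1] Mz 0.169 e6 0.177 0.138 q6 1.7451 t 42.3583
1.76 z 0.2381 F [-5.2 -1.2  0.1] Mz 0.194 e6 0.251 0.212 q6 1.765 t 42.7167
1.78 z 0.23811 F [-5.1 -0.8  0.6] Mz 0.249 e6 0.293 0.254 q6 1.7849 t 43.075
45.6417
```

View pics/w5.png

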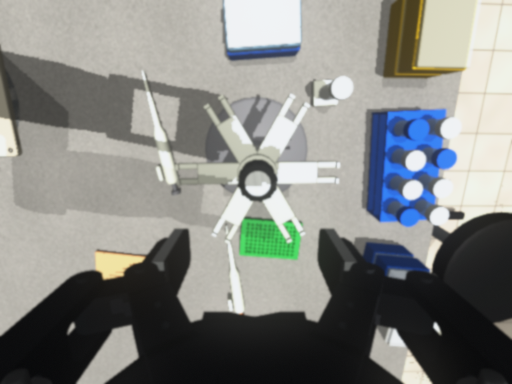

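Run:
```python
from h import *
def xy(d): return AX+.062*np.array([np.cos(np.radians(d)),np.sin(np.radians(d))])
robot.movep([*xy(60),.30],quat(np.radians(150)))
press(60,thr=6.5,top=.229)
robot.move_l([*xy(60),.30],rate=.15);robot.move_l([*xy(-120),.30],rate=.2)
press(-120,thr=6.5,top=.229)
robot.move_l([*xy(-120),.36],rate=.15)
print(robot.read_state()['time'])
```

```text
60 True z [ 0.61366 -0.04301  0.22298] 0.22294 dF [-1.89  1.06  3.67] [-1.58  0.31  4.87] t 48.6833
-120 True z [ 0.55166 -0.15042  0.2229 ] 0.22291 dF [-1.41  1.53  5.12] [-1.65  1.46  4.18] t 52.8
54.1417
```

```bash
python3 -c "
from rig import robot
print(robot.close_job())"
```

```text
the job is handed in; nothing more can be done
None
```

I handed the job in at about 54 s with the play gone: pressing left and right now stops at 222.9 mm on both sides, against about 220.5 mm before. My first tightening overshot, possibly into the binding range, so I backed the knob off anticlockwise and re-tightened it to an estimated 0.3 rad past first touch. I judged that from a noisy wrist torque reading. The carrier did not turn, and I touched nothing else.

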